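Put the mixed-up lids back on the storage jars they fit

TASK

After washing up, the wooden lids of the four white storage jars were put back wrongly: swap them round so that every jar wears the lid made for its mouth, each sitting flat and fully home and let go. The round wooden board is a spot to lay a lid down meanwhile. Leave the jars and the metal jug standing where they are.

Things in the scene. Friction and masses are not known exactly. Their poses are not given: they have to be found in the camera images.
- big_lid: Flat beech lid, round, 126 mm diameter, 12 mm thick; round knob on top (28 mm diameter, 32 mm high); plug below (100 mm in diameter, 10 mm deep, rounded edges, 5 mm play all round in its jar's mouth). Origin: centre of the flange's underside, which rests on the rim; z up through the knob (knob 12 to 44 mm above). Turns freely. Starts on the square jar, its plug lying on the rim. 0.14 to 0.23 kg.
- square_lid: Flat beech lid, square, 98 x 98 mm, 12 mm thick; round knob on top (28 mm diameter, 32 mm high); plug below (70 x 70 mm, 10 mm deep, rounded edges, 5 mm play all round in its jar's mouth). Origin: centre of the flange's underside, which rests on the rim; z up through the knob (knob 12 to 44 mm above). x and y along its sides. Starts on the oblong jar, its plug lying on the rim. 0.10 to 0.17 kg.
- oblong_lid: Flat beech lid, oblong, 154 x 70 mm, 12 mm thick; round knob on top (28 mm diameter, 32 mm high); plug below (126 x 42 mm, 10 mm deep, rounded edges, 5 mm play all round in its jar's mouth). Origin: centre of the flange's underside, which rests on the rim; z up through the knob (knob 12 to 44 mm above). x along its long side. Starts across the big round jar, its plug lying on the rim. 0.12 to 0.19 kg.
- small_lid: Flat beech lid, round, 76 mm diameter, 12 mm thick; round knob on top (28 mm diameter, 32 mm high); plug below (50 mm in diameter, 10 mm deep, rounded edges, 5 mm play all round in its jar's mouth). Origin: centre of the flange's underside, which rests on the rim; z up through the knob (knob 12 to 44 mm above). Turns freely. Starts lying on the wooden board, plug down. 0.05 to 0.09 kg.
- big_jar: White glazed storage jar, open at the top, empty, round, 120 mm high, body 136 mm in diameter, neck 122 mm (the top 16 mm), walls 6 mm. Loose, 0.7 to 1.0 kg. Origin: centre of its underside; z up; rim 120 mm above the origin, mouth 110 mm in diameter.  Starts with the oblong lid on it.
- square_jar: White glazed storage jar, open at the top, empty, square, 110 mm high, body 116 x 116 mm, neck 92 x 92 mm (the top 16 mm), walls 6 mm. Loose, 0.6 to 0.9 kg. Origin: centre of its underside; z up; rim 110 mm above the origin, mouth 80 x 80 mm. x and y along its sides. Starts with the big round lid on it.
- oblong_jar: White glazed storage jar, open at the top, empty, oblong, 95 mm high, body 158 x 76 mm, neck 148 x 64 mm (the top 16 mm), walls 6 mm. Loose, 0.6 to 0.85 kg. Origin: centre of its underside; z up; rim 95 mm above the origin, mouth 136 x 52 mm. x along its long side. Starts with the square lid on it.
- small_jar: White glazed storage jar, open at the top, empty, round, 85 mm high, body 88 mm in diameter, neck 72 mm (the top 16 mm), walls 6 mm. Loose, 0.3 to 0.5 kg. Origin: centre of its underside; z up; rim 85 mm above the origin, mouth 60 mm in diameter.  Starts open.
- board: Round dark wooden board on the worktop, 160 mm diameter, 18 mm thick, fixed: the free spot for one lid (standing there on its plug, a lid's origin is 28 mm above the worktop). The small lid lies on it at the start. Origin: centre of its underside.
- jug: Plain steel measuring jug standing among the jars, 84 mm across the mouth, 95 mm high, with a handle reaching out to 70 mm from its axis along its x. Not part of the job; leave it standing. Origin: centre of its underside; z up.
Not all that is in view belongs to the job. Leave any blue or orange look-alike of the square_lid alone.

How it is judged (in metres and radians):
At the end, for the whole second after the job is handed in: Each of the four lids is on the jar of its own shape and size: centred within 12 mm, its flange resting on the rim (within 4 mm in height, so its plug is inside the mouth), level within 0.06 rad, jar upright within 0.05 rad, the lid at rest (horizontal distance between big_lid and big_jar below 0.012 m and z of big_lid in the frame of big_jar between 0.116 and 0.124 m and angle between each of big_lid, square_lid, oblong_lid, small_lid's own z axis and vertical below 0.06 rad and angle between each of big_jar, square_jar, oblong_jar, small_jar's own z axis and vertical below 0.05 rad and linear speed of each of big_lid, square_lid, oblong_lid, small_lid below 0.02 m/s and horizontal distance between square_lid and square_jar below 0.012 m and z of square_lid in the frame of square_jar between 0.106 and 0.114 m and horizontal distance between oblong_lid and oblong_jar below 0.012 m and z of oblong_lid in the frame of oblong_jar between 0.091 and 0.099 m and horizontal distance between small_lid and small_jar below 0.012 m and z of small_lid in the frame of small_jar between 0.081 and 0.089 m); the robot touches nothing.
It fails at once if the big round jar is knocked over or shoved more than 40 mm (distance of big_jar from where it was at the start of the episode above 0.04 m or angle between big_jar's own z axis and vertical above 0.5 rad).
It fails at once if the square jar is knocked over or shoved more than 40 mm (distance of square_jar from where it was at the start of the episode above 0.04 m or angle between square_jar's own z axis and vertical above 0.5 rad).
It fails at once if the oblong jar is knocked over or shoved more than 40 mm (distance of oblong_jar from where it was at the start of the episode above 0.04 m or angle between oblong_jar's own z axis and vertical above 0.5 rad).
It fails at once if the small round jar is knocked over or shoved more than 40 mm (distance of small_jar from where it was at the start of the episode above 0.04 m or angle between small_jar's own z axis and vertical above 0.5 rad).
It fails at once if the metal jug is knocked over or shoved more than 40 mm (distance of jug from where it was at the start of the episode above 0.04 m or angle between jug's own z axis and vertical above 0.5 rad).
It also fails if it takes over 134 s, if anything falls off the work surface, if the arm or the gripper's body presses on something with over 40 N, if the wrist force passes 120 N, or if a joint passes its speed limit or range.

ROBOT

A 6-joint arm with a two-finger parallel gripper is mounted at the origin on the work surface. World frame = base frame: x ahead of the robot, y to its left, z up, the work surface at z = 0. Lengths are in m, angles in degrees, forces in N, time in s.
With the tool pointing down it reaches from about 0.4 to 0.825 m from the base axis. Payload 7 kg.
Tool frame: the origin (TCP) lies between the finger pads; the fingertips stand 22 mm ahead of it and the grasp point (between the pads) lies 3 mm ahead of it; z points along the fingers, y is the line along which they close (so a half turn about z gives the same grasp; the last joint's range is limited). The gripper opens to 88 mm and grips with 3 to 60 N. Pads are 19 mm wide; open, the fingers measure 130 mm over their backs; the gripper's body (78 mm by 193 mm) begins 47 mm behind the grasp point.
Start: joints at [-49.956, 20.546, 0.682, 0, -70.136, -16.507], TCP at [0.27, -0.619, 0.211] pointing down, gripper open.
Joint ranges: [-176.03, 176.03], [-82.01, 121.73], [-58.28, 71.71], [-173.87, 95.51], [-174.79, -0.11], [-173.66, 173.66]. Speed limits (degrees/s): [136.94, 136.94, 172.46, 180, 180, 180].

INTERFACE

Orientations are given as [roll, pitch, yaw] about the fixed x, y, z axes, in that order (R = Rz(yaw) Ry(pitch) Rx(roll)).
In Python, from plant import ctrl gives the robot as it stands.
- The arm moves only by the tool apply_moves, never from a script. Its argument "targets" is a list of rows, each an object with "travel": the shift along the tool's x, y, z in mm, a list of three; "roll": the turn about the tool's z in degrees; "jaw": the finger opening in mm, from 0 to 87.6. In form: [{"travel": [tx, ty, tz], "roll": roll, "jaw": jaw}, ...]. A call has 1 to 10 rows; each row shifts and turns the commanded pose from where the row before left it, along the tool's axes as they then stand; what a row does not reach is not made up. A row lasts 1/10 s, in which the tool goes at most 50 mm and 8.59 degrees, less where a joint would pass 70% of its speed; a pose out of reach is approached as far as the arm can. A call with a gripper value outside its range is refused whole. The fingers move at their own pace and stop on an object; the grip force is fixed at half the most. Time passes only in rows, so rows that do not move let the fingers close. It gives the time, the measured TCP pose, the force, the opening and the grip force at its end, in the units of the state.
- ctrl.get_obs(): the state, without advancing time (a new reading comes with each control period).
- ctrl.snapshot(name): name is "scene" or "top"; returns the picture (480x640x3 uint8, red, green, blue); there is no depth.
- ctrl.calibration(name): a dict with "K" (3x3 intrinsics, pixels), "extrinsics" (4x4, takes a point from camera to world coordinates). Camera axes: x right, y down, z forward; pixel columns grow to the right and rows downward; lengths in m; the calibration is good to about 2 mm. A picture is of the moment at which its call begins. calibration takes no time and is no camera call.
- ctrl.close_job(): hands the job in; it is judged then, once.
The state is a dict: "clock": time; "joint_pos": joint angles; "qvel": joint speeds; "tau": joint torques, N m; "tool_pos": TCP position; "orientation": TCP orientation; "force": force on the tool from outside, world axes, zero at the start; "moment": the same for the moment, N m; "opening": finger opening in m; "gripper_force": force on a finger pad.
Only numpy, scipy, OpenCV 4.12 (cv2) and the standard library are available. Lean on these libraries where they do the work, as an engineer would, in place of code of your own. Each camera call takes 0.05 s, during which the arm holds its last target. There are 200 camera calls.

## Working session

There is one attempt and no reset: what is moved stays moved. The work goes in short steps, Python scripts to look and compute and a tool call to move; the robot and the scene stay as the last step left them, time stands still between calls to the robot, and variables do not carry over. Pictures are saved under pics/ and viewed, at most 14 in all, crops included, and the job is handed in when it is done.

Besides the shell and the picture viewer there is one more tool, called in YAML: its name, and indented under it one key for each argument. apply_moves: Moves the arm, as the interface text tells. Its arguments: {"type":"object","properties":{"targets":{"type":"array","items":{"type":"object","properties":{"travel":{"type":"array","items":{"type":"number"}},"roll":{"type":"number"},"jaw":{"type":"number"}}}}},"required":["targets"]}

```bash
ls; mkdir -p pics
python3 - <<'E'
from plant import ctrl
import cv2
for n in("scene","top"):
    im=ctrl.snapshot(n); cv2.imwrite(f"pics/{n}0.png",im[:,:,::-1])
    c=ctrl.calibration(n); print(n,c)
print(ctrl.get_obs())
E
```

```text
pics
scene {'K': array([[495.20983038,   0.        , 321.48337626],
       [  0.        , 495.20983038, 240.19081602],
       [  0.        ,   0.        ,   1.        ]]), 'extrinsics': array([[-0.07430045,  0.63029056, -0.77279574,  1.39945323],
       [ 0.99713854,  0.05778464, -0.04874086,  0.20510127],
       [ 0.01393483, -0.77420588, -0.63278043,  0.90187962],
       [ 0.        ,  0.        ,  0.        ,  1.        ]])}
top {'K': array([[526.4870289 ,   0.        , 315.75154434],
       [  0.        , 526.4870289 , 240.00135035],
       [  0.        ,   0.        ,   1.        ]]), 'extrinsics': array([[ 0.01751571, -0.99742685,  0.06951895,  0.38449191],
       [-0.99941788, -0.0195017 , -0.02799242,  0.14731706],
       [ 0.02927613, -0.06898817, -0.99718782,  1.27193528],
       [ 0.        ,  0.        ,  0.        ,  1.        ]])}
{'clock': 0.1, 'joint_pos': array([-4.99560776e+01,  2.05871508e+01,  6.39053126e-01, -1.77586633e-02,
       -7.01339665e+01, -1.65074729e+01]), 'qvel': array([ 0.03101865, -0.12238507,  0.16780481, -0.03083917, -0.05085832,
        0.09304551]), 'tau': array([-2.34086037e-03, -5.84162092e+01,  2.93751651e+01,  7.01562613e+00,
        1.01265500e-02, -6.94163600e-05]), 'tool_pos': array([ 0.26935297, -0.61844036,  0.21031857]), 'orientation': array([ 1.79916574e+02, -7.31285144e-03, -1.56469592e+02]), 'force': array([ 0.10575979,  0.71292174, -0.20049962]), 'moment': array([-0.01017017, -0.0214747 ,  0.01403302]), 'gripper_force': 0.0, 'opening': 0.08749665512244538}
```

View pics/top0.png

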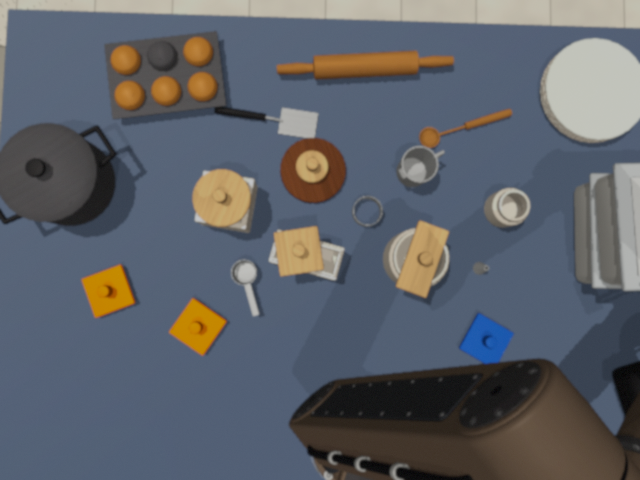

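View pics/scene0.png

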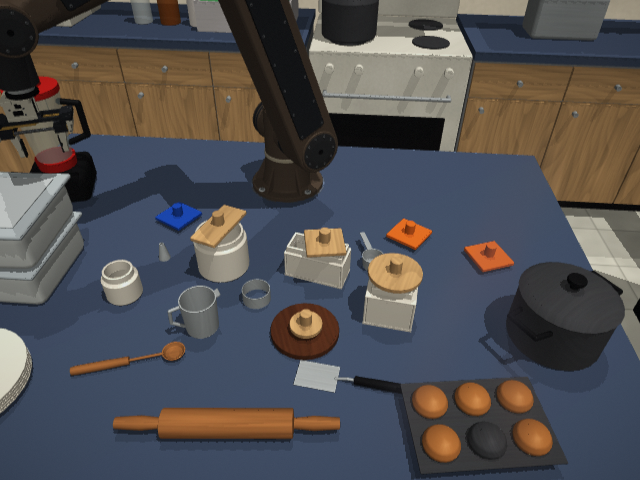

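Top view: small jar is at (508,207), big jar at (417,257) under the oblong lid (knob 426,259), and oblong jar at (307,256) under the beech square lid (knob 300,250). The square jar is at (225,201) under the big lid (knob 220,196). The small lid is on the board at (313,163), and the jug is at (418,166).

Square-lid candidates are the beech one (300,250), orange (106,291) and (196,327), and blue (490,341). The beech one on the oblong jar fits the description, because orange and blue are excluded.

Next I'll fit silhouettes in both views.

```bash
cat > h.py <<'E'
import numpy as np, cv2
from scipy.optimize import minimize
from scipy.spatial.transform import Rotation as R
from plant import ctrl
C={n:ctrl.calibration(n) for n in("scene","top")}
S=3
def proj(n,P):
    c=C[n]; T=np.linalg.inv(c["extrinsics"]); q=P@T[:3,:3].T+T[:3,3]; q=q@c["K"].T
    return q[:,:2]/q[:,2:]
def ray(n,px,z):
    c=C[n]; E=c["extrinsics"]; d=E[:3,:3]@np.linalg.inv(c["K"])@[px[0],px[1],1]
    return E[:3,3]+d*(z-E[2,3])/d[2]
a=np.linspace(0,2*np.pi,48,endpoint=False); circ=np.c_[np.cos(a),np.sin(a)]
sq=np.array([[1,1],[-1,1],[-1,-1],[1,-1]])
def rd(d,z0,z1): return (circ*d/2,z0,z1)
def bx(x,y,z0,z1): return (sq*[x/2,y/2],z0,z1)
kn=rd(28,12,44)
M=dict(big_lid=[rd(126,0,12),kn,rd(100,-10,0)],square_lid=[bx(98,98,0,12),kn,bx(70,70,-10,0)],
 oblong_lid=[bx(154,70,0,12),kn,bx(126,42,-10,0)],small_lid=[rd(76,0,12),kn,rd(50,-10,0)],
 big_jar=[rd(136,0,104),rd(122,104,120)],square_jar=[bx(116,116,0,94),bx(92,92,94,110)],
 oblong_jar=[bx(158,76,0,79),bx(148,64,79,95)],small_jar=[rd(88,0,69),rd(72,69,85)])
def pts(part,p):  # p=x,y,z,yaw[,rx,ry]  m,rad
    xy,z0,z1=part; P=np.r_[np.c_[xy,np.full(len(xy),z0)],np.c_[xy,np.full(len(xy),z1)]]/1000
    rx,ry=(p[4],p[5]) if len(p)>4 else (0,0)
    return P@R.from_euler('xyz',[rx,ry,p[3]]).as_matrix().T+np.array(p[:3])
def sil(n,name,p,img=None):
    if img is None: img=np.zeros((480*S,640*S),np.uint8)
    for part in M[name]:
        h=cv2.convexHull(((proj(n,pts(part,p))+.5)*S-.5).astype(np.float32))
        cv2.fillConvexPoly(img,np.round(h*16).astype(np.int32),255,shift=4)
    return img
def up(m): return cv2.resize(m,None,fx=S,fy=S,interpolation=cv2.INTER_LINEAR)
def masks(im):
    f=im.astype(float); r,g,b=f[...,0],f[...,1],f[...,2]
    fg=(r>0.85*b)&(r>40); wood=(r>1.25*b)&(r>90)
    return [(cv2.resize(m.astype(np.float32),None,fx=S,fy=S)>.5) for m in(fg,wood)]
def fit(ims,name,p0,free,ignore=(),which=1,roi=None):
    """ignore: list of (name,pose) that may hide; pixels there do not count"""
    mk={n:masks(im)[which] for n,im in ims.items()}; p0=np.array(p0,float)
    W={}
    for n in ims:
        w=cv2.dilate(sil(n,name,p0),np.ones((12*S+1,)*2,np.uint8))>0
        for k,q in ignore: w&=~(cv2.dilate(sil(n,k,q),np.ones((5,5),np.uint8))>0)
        W[n]=w
    sc=np.array([1,1,1,10,10,10])[:len(p0)]
    def cost(v):
        p=p0.copy(); p[free]+=v/sc[free]*1e-3*10; t=0
        for n in ims:
            s=sil(n,name,p)>0; m=mk[n]; t+=(W[n]&(s^m)).sum()/s.sum()
        return t
    best=None
    v0=np.zeros(len(free))
    for _ in range(2):
        sim=np.vstack([v0]+[v0+e for e in np.eye(len(free))*.8])
        r=minimize(cost,v0,method='Nelder-Mead',options=dict(initial_simplex=sim,xatol=.01,fatol=1e-4,maxiter=250)); v0=r.x
    p=p0.copy(); p[free]+=r.x/sc[free]*1e-2
    return p,r.fun
def draw(ims,objs,name,crops,f=3,h=600):
    out=[]
    for n,(x0,y0,x1,y1) in crops:
        v=cv2.resize(ims[n][y0:y1,x0:x1,::-1],None,fx=f,fy=f,interpolation=cv2.INTER_CUBIC)
        for k,p in objs:
            s=sil(n,k,p); cs,_=cv2.findContours(s,0,1)
            for c in cs: cv2.polylines(v,[np.int32(((c+.5)/S-[x0,y0])*f)],True,(0,0,255) if 'lid' in k else (0,200,0),1)
        out.append(v)
    w=max(o.shape[1] for o in out)
    v=np.vstack([cv2.copyMakeBorder(o,0,0,0,w-o.shape[1],0) for o in out])
    k=min(1,800/v.shape[1],600/v.shape[0]); cv2.imwrite(name,cv2.resize(v,None,fx=k,fy=k,interpolation=cv2.INTER_AREA))
E
python3 - <<'E'
from h import *
import pickle
ims={n:ctrl.snapshot(n) for n in("scene","top")}
J=dict(big_jar=((417,257),.12),square_jar=((225,201),.11),oblong_jar=((307,257),.095),small_jar=((508,207),.085))
L=dict(big_lid=((220,196),.164,.12,0),square_lid=((300,250),.149,.105,0),oblong_lid=((426,259),.174,.13,1.2),small_lid=((313,163),.072,.028,0))
res={}
for k,(px,zt,z,yw) in L.items():
    q=ray("top",px,zt); p=[q[0],q[1],z,yw,0,0]
    fr=[0,1] if k in('big_lid','small_lid') else [0,1,3]
    p,f=fit(ims,k,p,fr); 
    p2,f2=fit(ims,k,p,fr+[2,4,5])
    print(k,p.round(4),round(f,3),p2.round(4),round(f2,3)); res[k]=p2
yaw0=dict(square_jar=-.1,oblong_jar=1.35)
for k,(px,z) in J.items():
    q=ray("top",px,z); yw={'square_jar':.05,'oblong_jar':1.4}.get(k,0)
    fr=[0,1,3] if k in('square_jar','oblong_jar') else [0,1]
    b=None
    for y in ([yw] if len(fr)==2 else [yw,yw+.3] ):
        p,f=fit(ims,k,[q[0],q[1],0,y],fr,ignore=[(l,res[l]) for l in L],which=0)
        if b is None or f<b[1]: b=(p,f)
    print(k,b[0].round(4),round(b[1],3)); res[k]=b[0]
pickle.dump(res,open('res.pkl','wb'))
draw(ims,res.items(),'pics/fit0.png',[("top",(180,130,550,310)),("scene",(90,190,440,345))],f=3)
E
```

```text
big_lid [0.5529 0.322  0.12   0.     0.     0.    ] 0.065 [ 5.529e-01  3.220e-01  1.200e-01  0.000e+00  6.000e-04 -3.000e-04] 0.064
square_lid [0.4403 0.1519 0.105  0.1719 0.     0.    ] 0.074 [ 4.405e-01  1.518e-01  1.052e-01  1.720e-01  5.000e-04 -1.000e-04] 0.073
oblong_lid [ 0.8268 -0.3741  0.13    1.205   0.      0.    ] 1.113 [ 1.0367e+00 -1.4460e-01  2.0210e-01  1.2100e+00 -9.5000e-03 -7.0000e-04] 0.002
small_lid [0.6446 0.1251 0.028  0.     0.     0.    ] 1.1 [ 0.6562  0.1265  0.0417  0.      0.001  -0.0089] 1.074
big_jar [ 0.4301 -0.1186  0.      0.    ] 0.28
square_jar [0.5522 0.317  0.     0.0493] 0.201
oblong_jar [0.4318 0.1345 0.     1.4003] 0.115
small_jar [ 0.557  -0.3424  0.      0.    ] 0.1h.py:49: RuntimeWarning: invalid value encountered in scalar divide
  s=sil(n,name,p)>0; m=mk[n]; t+=(W[n]&(s^m)).sum()/s.sum()
```

View pics/fit0.png

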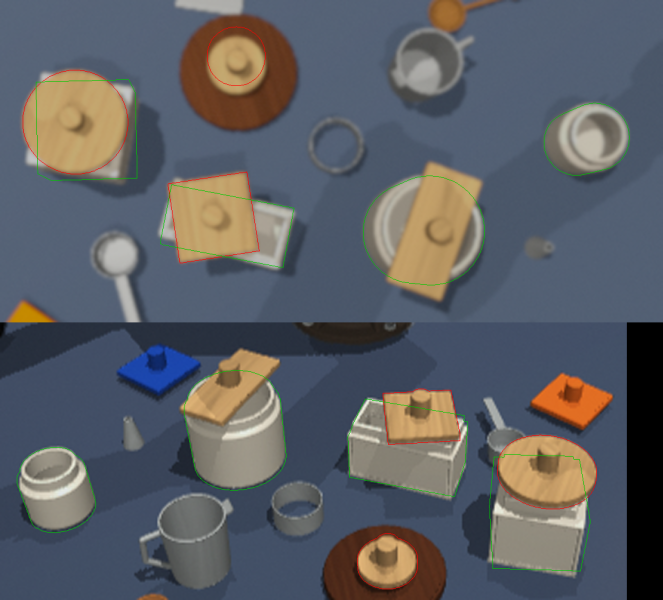

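The fits for the big lid, square lid, oblong jar and small jar are good. I'm refitting the oblong lid (its yaw sign was wrong), the square jar yaw, the small lid (its mask leaked onto the board), and the big jar.

```bash
sed -i 's/wood=(r>1.25\*b)&(r>90)/wood=(r>1.25*b)\&(r>90)\&(g>85)/' h.py
python3 - <<'E'
from h import *
import pickle
res=pickle.load(open('res.pkl','rb'))
ims={n:ctrl.snapshot(n) for n in("scene","top")}
q=ray("top",(426,259),.174); 
p,f=fit(ims,'oblong_lid',[q[0],q[1],.13,-.33,0,0],[0,1,3]); print(p.round(4),f)
p,f=fit(ims,'oblong_lid',p,[0,1,3,2,4,5]); print(p.round(4),f); res['oblong_lid']=p
q=ray("top",(313,163),.072)
p,f=fit(ims,'small_lid',[q[0],q[1],.028,0],[0,1]); print(p.round(4),f); res['small_lid']=p
L=[k for k in res if 'lid' in k]
for k,yw in(('big_jar',0),('square_jar',-.13),('oblong_jar',1.4),('small_jar',0)):
    fr=[0,1,3] if k in('square_jar','oblong_jar') else [0,1]
    p=list(res[k]); p[3]=yw
    r=[]
    for s in (ims,{'top':ims['top']},{'scene':ims['scene']}):
        r.append(fit(s,k,p,fr,ignore=[(l,res[l]) for l in L],which=0)); p=r[0][0]
    print(k,[(a.round(4),round(b,3)) for a,b in r]); res[k]=r[0][0]
pickle.dump(res,open('res.pkl','wb'))
draw(ims,res.items(),'pics/fit1.png',[("top",(180,130,550,310)),("scene",(90,190,440,345))],f=3)
E
```

```text
[ 0.428  -0.1163  0.13   -0.3294  0.      0.    ] 0.11494892141910923
[ 0.4275 -0.1158  0.1304 -0.3293  0.0005  0.    ] 0.1106682873227951
[0.647  0.1253 0.028  0.    ] 0.21687470350175408
big_jar [(array([ 0.4308, -0.118 ,  0.    ,  0.    ]), np.float64(0.068)), (array([ 0.4317, -0.118 ,  0.    ,  0.    ]), np.float64(0.017)), (array([ 0.426 , -0.1205,  0.    ,  0.    ]), np.float64(0.035))]
square_jar [(array([ 0.5534,  0.3205,  0.    , -0.1295]), np.float64(0.068)), (array([ 0.553 ,  0.3208,  0.    , -0.1297]), np.float64(0.033)), (array([ 0.5537,  0.3202,  0.    , -0.1295]), np.float64(0.029))]
oblong_jar [(array([0.4318, 0.1345, 0.    , 1.4003]), np.float64(0.116)), (array([0.4314, 0.1348, 0.    , 1.4003]), np.float64(0.075)), (array([0.4335, 0.1342, 0.    , 1.4002]), np.float64(0.037))]
small_jar [(array([ 0.557 , -0.3421,  0.    ,  0.    ]), np.float64(0.105)), (array([ 0.5581, -0.3421,  0.    ,  0.    ]), np.float64(0.038)), (array([ 0.5538, -0.3438,  0.    ,  0.    ]), np.float64(0.049))]
```

View pics/fit1.png

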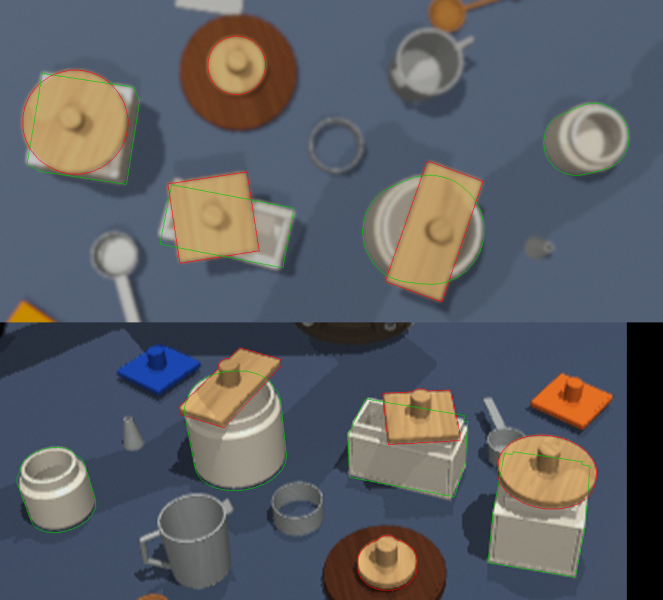

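The overlays match well, so the poses are good. I'll start with the small lid: rise clear of the dish rack, turn the tool to yaw 180 (tool x = -X, y = +Y, z = down), and head towards the board.

apply_moves:
  targets:
    - {"travel": [0, 0, -40], "roll": 7.84, "jaw": 60}
    - {"travel": [0, 0, -40], "roll": 7.84, "jaw": 60}
    - {"travel": [0, 0, -40], "roll": 7.84, "jaw": 60}
    - {"travel": [-16, 45, 0], "roll": 0, "jaw": 60}
    - {"travel": [-16, 45, 0], "roll": 0, "jaw": 60}
    - {"travel": [-16, 45, 0], "roll": 0, "jaw": 60}
    - {"travel": [-16, 45, 0], "roll": 0, "jaw": 60}
    - {"travel": [-16, 45, 0], "roll": 0, "jaw": 60}
    - {"travel": [-16, 45, 0], "roll": 0, "jaw": 60}
    - {"travel": [-16, 45, 0], "roll": 0, "jaw": 60}

```text
clock: 1.3
tool_pos: [0.3815, -0.302, 0.3314]
orientation: [-180.0, 0.0, -180.0]
force: [0.8, 0.2, 0.8]
opening: 0.06
gripper_force: 0.0
```

apply_moves:
  targets:
    - {"travel": [-24, 39, 0], "roll": 0, "jaw": 60}
    - {"travel": [-24, 39, 0], "roll": 0, "jaw": 60}
    - {"travel": [-24, 39, 0], "roll": 0, "jaw": 60}
    - {"travel": [-24, 39, 0], "roll": 0, "jaw": 60}
    - {"travel": [-24, 39, 0], "roll": 0, "jaw": 60}
    - {"travel": [-24, 39, 10], "roll": 0, "jaw": 60}
    - {"travel": [-24, 39, 20], "roll": 0, "jaw": 60}
    - {"travel": [-24, 39, 20], "roll": 0, "jaw": 60}
    - {"travel": [-24, 39, 20], "roll": 0, "jaw": 60}
    - {"travel": [-24, 39, 20], "roll": 0, "jaw": 60}

```text
clock: 2.3
tool_pos: [0.622, 0.088, 0.2406]
orientation: [180.0, 0.0, -180.0]
force: [0.8, -1.4, 0.2]
opening: 0.0599
gripper_force: 0.0
```

apply_moves:
  targets:
    - {"travel": [0, 0, 0], "roll": 0, "jaw": 60}

```text
clock: 2.4
tool_pos: [0.6217, 0.0901, 0.2362]
orientation: [-179.9, -0.3, -179.8]
force: [-1.3, -0.4, -1.0]
opening: 0.0602
gripper_force: 0.0
```

apply_moves:
  targets:
    - {"travel": [-25, 35, 0], "roll": 0, "jaw": 60}
    - {"travel": [0, 0, 30], "roll": 0, "jaw": 60}
    - {"travel": [0, 0, 40], "roll": 0, "jaw": 60}
    - {"travel": [0, 0, 30], "roll": 0, "jaw": 60}
    - {"travel": [0, 0, 20], "roll": 0, "jaw": 60}
    - {"travel": [0, 0, 0], "roll": 0, "jaw": 60}

```text
clock: 3.0
tool_pos: [0.6442, 0.1203, 0.118]
orientation: [-179.9, -0.3, 180.0]
force: [1.4, -0.2, -0.7]
opening: 0.0601
gripper_force: 0.0
```

```bash
sed -i 's/sc=np.array(\[1,1,1,10,10,10\])/sc=np.array([1,1,1,.2,.2,.2])/' h.py
python3 - <<'E'
from h import *
import pickle
res=pickle.load(open('res.pkl','rb'))
ims={n:ctrl.snapshot(n) for n in("scene","top")}
print(ctrl.get_obs()['tool_pos'])
for k in('square_lid','oblong_lid'):
    p,f=fit({'scene':ims['scene']},k,res[k],[0,1,3]); print(k,p.round(4),f)
draw(ims,[('small_lid',res['small_lid'])],'pics/g1.png',[("scene",(230,190,450,350))],f=3)
E
```

```text
[0.64668407 0.12101372 0.12190847]
square_lid [ 4.398e-01  1.555e-01  1.052e-01  1.755e-01  5.000e-04 -1.000e-04] 0.7829420220412074
oblong_lid [ 0.4267 -0.117   0.1304 -0.3215  0.0005  0.    ] 0.05415693399082966
```

View pics/g1.png

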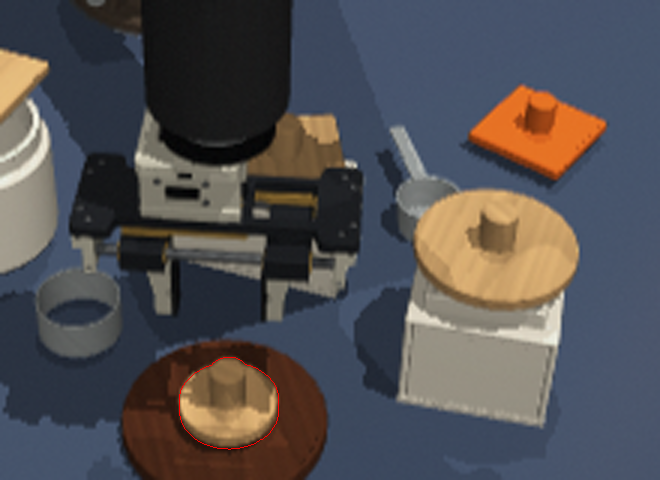

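The gripper is above the board with the fingers straddling the small-lid knob line, and the outline fits the lid. Now lowering and gripping.

apply_moves:
  targets:
    - {"travel": [0, 4, 15], "roll": 0, "jaw": 60}
    - {"travel": [0, 0, 20], "roll": 0, "jaw": 60}
    - {"travel": [0, 0, 20], "roll": 0, "jaw": 60}
    - {"travel": [0, 0, 0], "roll": 0, "jaw": 60}
    - {"travel": [0, 0, 0], "roll": 0, "jaw": 15}
    - {"travel": [0, 0, 0], "roll": 0, "jaw": 15}
    - {"travel": [0, 0, 0], "roll": 0, "jaw": 15}
    - {"travel": [0, 0, 0], "roll": 0, "jaw": 15}
    - {"travel": [0, 0, 0], "roll": 0, "jaw": 15}
    - {"travel": [0, 0, 0], "roll": 0, "jaw": 15}

```text
clock: 4.1
tool_pos: [0.6464, 0.1253, 0.0664]
orientation: [180.0, 0.0, -180.0]
force: [0.6, -0.3, -0.8]
opening: 0.0184
gripper_force: 0.0
```

Run:
```python
from h import *
import pickle
res=pickle.load(open('res.pkl','rb'))
ims={n:ctrl.snapshot(n) for n in("scene","top")}
o=ctrl.get_obs();print(o['tool_pos'],o['opening'],o['gripper_force'])
draw(ims,[('small_lid',res['small_lid'])],'pics/g2.png',[("scene",(230,220,400,360)),("top",(240,120,410,240))],f=4)
```

```text
[0.64629627 0.12527422 0.06621768] 0.01563225114291533 0.0
```

View pics/g2.png

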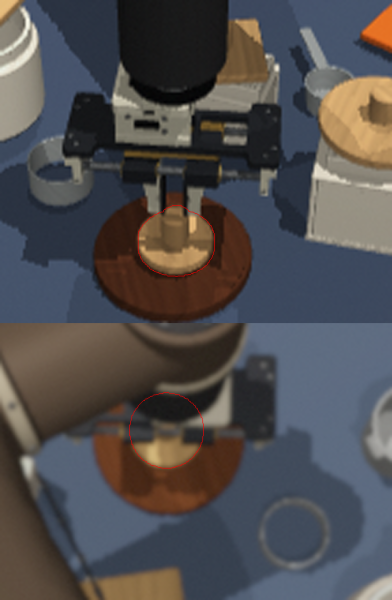

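Run:
```python
from h import *
print(proj("scene",np.array([[.646,.125,.044],[.646,.125,.066],[.647,.1253,.072],[.647,.1253,.040]])).round(1))
for z in(.072,.04): print(ray("scene",(230+173/2.31,220+(213 if z>.05 else 245)/2.31),z))
print(ray("top",(313,163),.072), ray("top",(312.5,166),.04))
ims={n:ctrl.snapshot(n) for n in("scene","top")}
v=ims["scene"][270:350,255:365,::-1]; cv2.imwrite('pics/g3.png',cv2.resize(v,None,fx=7,fy=7,interpolation=cv2.INTER_CUBIC))
```

```text
[[305.8 321.2]
 [305.7 314.6]
 [305.8 313.2]
 [305.9 322.7]]
[0.64433789 0.12304583 0.072     ]
[0.65715021 0.12410176 0.04      ]
[0.64618153 0.12310932 0.072     ] [0.64593597 0.1235196  0.04      ]
```

View pics/g3.png

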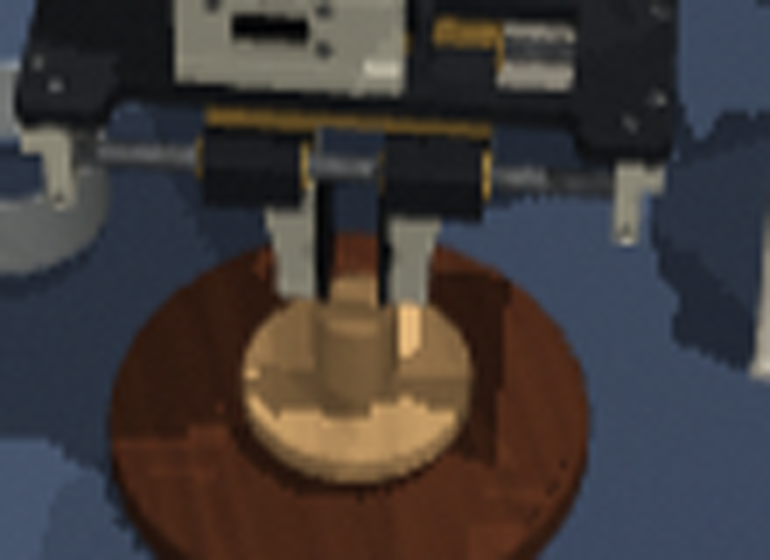

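Run:
```python
from h import *
ims={n:ctrl.snapshot(n) for n in("scene","top")}
outs=[]
for n,(x0,y0,x1,y1) in (("top",(255,125,385,215)),("scene",(255,235,365,335))):
    f=6; v=cv2.resize(ims[n][y0:y1,x0:x1,::-1],None,fx=f,fy=f,interpolation=cv2.INTER_CUBIC)
    for x,z,c in((.646,.044,(0,0,255)),(.646,.072,(0,255,0)),(.620,.044,(255,255,0))):
        for y in(.125-.017,.125+.017):
            q=(proj(n,np.array([[x,y,z]]))[0]+.5-[x0,y0])*f; cv2.circle(v,tuple(int(t) for t in q),3,c,-1)
    outs.append(cv2.resize(v,None,fx=400/v.shape[1],fy=400/v.shape[1]))
h=max(o.shape[0] for o in outs)
cv2.imwrite('pics/g4.png',np.hstack([cv2.copyMakeBorder(o,0,h-o.shape[0],0,0,0) for o in outs]))
```

```text
(no output)
```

View pics/g4.png

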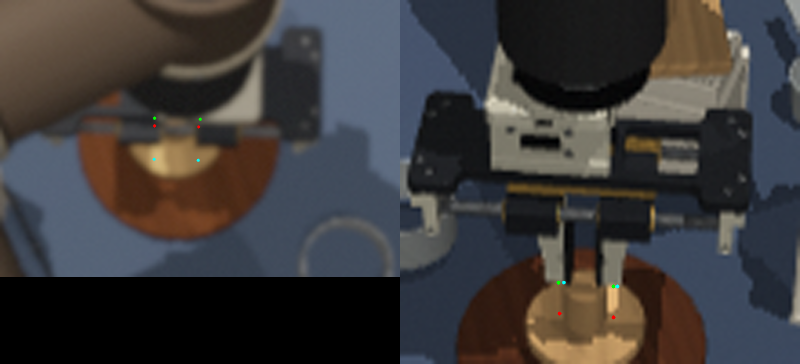

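The tips actually sit at about the knob-top height (green markers), roughly 28 mm higher than I assumed, so the fingers closed above the knob. I'll open and lower in small guarded steps.

apply_moves:
  targets:
    - {"travel": [0, 0, 0], "roll": 0, "jaw": 50}
    - {"travel": [0, 0, 0], "roll": 0, "jaw": 50}
    - {"travel": [0, 0, 0], "roll": 0, "jaw": 50}
    - {"travel": [0, 0, 0], "roll": 0, "jaw": 50}
    - {"travel": [0, 0, 2], "roll": 0, "jaw": 50}
    - {"travel": [0, 0, 2], "roll": 0, "jaw": 50}
    - {"travel": [0, 0, 2], "roll": 0, "jaw": 50}
    - {"travel": [0, 0, 0], "roll": 0, "jaw": 50}

```text
clock: 5.2
tool_pos: [0.646, 0.1252, 0.0597]
orientation: [-180.0, -0.0, -180.0]
force: [0.3, -0.3, 0.4]
opening: 0.0497
gripper_force: 0.0
```

Run:
```python
from h import *
o=ctrl.get_obs(); print(o['tool_pos'],o['force'],o['orientation'],o['opening'],o['joint_pos'])
for p in([.27,-.619,.211-.022],): print(proj("scene",np.array([p])))
```

```text
[0.64601159 0.12516402 0.05965407] [ 0.30796291 -0.33405     0.44924484] [-1.79983559e+02 -4.29216858e-02 -1.79987777e+02] 0.049670892702989 [ 2.79081428e+01  2.61159778e+01 -1.19539086e+01 -7.04627634e-03
 -5.19757403e+01 -1.17891571e+02]
[[ 50.02448041 164.82988521]]
```

apply_moves:
  targets:
    - {"travel": [0, 0, 3], "roll": 0, "jaw": 50}
    - {"travel": [0, 0, 3], "roll": 0, "jaw": 50}
    - {"travel": [0, 0, 3], "roll": 0, "jaw": 50}
    - {"travel": [0, 0, 3], "roll": 0, "jaw": 50}
    - {"travel": [0, 0, 0], "roll": 0, "jaw": 50}

```text
clock: 5.7
tool_pos: [0.6459, 0.1251, 0.0475]
orientation: [-180.0, -0.1, -180.0]
force: [0.6, -0.1, -0.1]
opening: 0.05
gripper_force: 0.0
```

apply_moves:
  targets:
    - {"travel": [0, 0, 0], "roll": 0, "jaw": 20}
    - {"travel": [0, 0, 0], "roll": 0, "jaw": 20}
    - {"travel": [0, 0, 0], "roll": 0, "jaw": 20}
    - {"travel": [0, 0, 0], "roll": 0, "jaw": 20}
    - {"travel": [0, 0, 0], "roll": 0, "jaw": 20}
    - {"travel": [0, 0, 0], "roll": 0, "jaw": 20}
    - {"travel": [0, 0, 0], "roll": 0, "jaw": 20}
    - {"travel": [0, 0, 0], "roll": 0, "jaw": 20}

```text
clock: 6.5
tool_pos: [0.6464, 0.1254, 0.0483]
orientation: [180.0, 0.0, -180.0]
force: [-0.6, 0.4, 1.1]
opening: 0.0265
gripper_force: 30.0
```

The small lid is gripped (30 N) with the TCP 20 mm above the lid origin. Lifting it and carrying it to the small jar.

apply_moves:
  targets:
    - {"travel": [0, 0, -10], "roll": 0, "jaw": 20}
    - {"travel": [0, 0, -30], "roll": 0, "jaw": 20}
    - {"travel": [0, 0, -40], "roll": 0, "jaw": 20}
    - {"travel": [0, 0, -40], "roll": 0, "jaw": 20}
    - {"travel": [0, 0, -30], "roll": 0, "jaw": 20}
    - {"travel": [6, -31, 0], "roll": 0, "jaw": 20}
    - {"travel": [6, -31, 0], "roll": 0, "jaw": 20}
    - {"travel": [6, -31, 0], "roll": 0, "jaw": 20}
    - {"travel": [6, -31, 0], "roll": 0, "jaw": 20}
    - {"travel": [6, -31, 0], "roll": 0, "jaw": 20}

```text
clock: 7.5
tool_pos: [0.6158, -0.0309, 0.1989]
orientation: [180.0, 0.0, -180.0]
force: [0.7, -0.4, -0.3]
opening: 0.0266
gripper_force: 30.0
```

apply_moves:
  targets:
    - {"travel": [6, -31, 0], "roll": 0, "jaw": 20}
    - {"travel": [6, -31, 0], "roll": 0, "jaw": 20}
    - {"travel": [6, -31, 0], "roll": 0, "jaw": 20}
    - {"travel": [6, -31, 0], "roll": 0, "jaw": 20}
    - {"travel": [6, -31, 0], "roll": 0, "jaw": 20}
    - {"travel": [6, -31, 0], "roll": 0, "jaw": 20}
    - {"travel": [6, -31, 0], "roll": 0, "jaw": 20}
    - {"travel": [6, -31, 0], "roll": 0, "jaw": 20}
    - {"travel": [6, -31, 0], "roll": 0, "jaw": 20}
    - {"travel": [6, -31, 0], "roll": 0, "jaw": 20}

```text
clock: 8.5
tool_pos: [0.5559, -0.341, 0.1989]
orientation: [-180.0, 0.0, -180.0]
force: [0.6, 0.0, -1.6]
opening: 0.0268
gripper_force: 30.0
```

apply_moves:
  targets:
    - {"travel": [0, -2, 20], "roll": 0, "jaw": 20}
    - {"travel": [0, 0, 20], "roll": 0, "jaw": 20}
    - {"travel": [0, 0, 10], "roll": 0, "jaw": 20}
    - {"travel": [0, 0, 0], "roll": 0, "jaw": 20}
    - {"travel": [0, 0, 0], "roll": 0, "jaw": 20}

```text
clock: 9.0
tool_pos: [0.5569, -0.3417, 0.149]
orientation: [-180.0, 0.0, -179.9]
force: [0.3, 0.4, -0.5]
opening: 0.0265
gripper_force: 30.0
```

```bash
cat > m.py <<'E'
# usage: m.py pic lid jar [fitjar]
import sys,pickle
from h import *
res=pickle.load(open('res.pkl','rb'))
pic,lid,jar=sys.argv[1:4]; yaw=float(sys.argv[4]) if len(sys.argv)>4 else res[lid][3]
dz=float(sys.argv[5]) if len(sys.argv)>5 else .020
ims={n:ctrl.snapshot(n) for n in("scene","top")}
o=ctrl.get_obs(); t=o['tool_pos']; print('tcp',t.round(4),o['orientation'].round(1),o['opening'],o['force'].round(1))
p0=[t[0],t[1],t[2]-dz,yaw]
fr=[0,1,3] if lid in('square_lid','oblong_lid') else [0,1]
s={'scene':ims['scene']}
p,f=fit(s,lid,p0,fr+[2]); print('lid',p.round(4),round(f,3),'vs tcp',((p[:3]-t)*1000).round(1))
fj=[0,1,3] if jar in('square_jar','oblong_jar') else [0,1]
j=res[jar]
if jar!='none':
    j,f=fit(s,jar,res[jar],fj,ignore=[(lid,p)],which=0); print('jar scene',j.round(4),round(f,3),'known',np.round(res[jar],4))
u=proj('scene',np.array([j[:3]]))[0]; x0=int(np.clip(u[0]-75,0,490)); y0=int(np.clip(u[1]-120,0,330))
draw(ims,[(lid,p),(jar,j)],'pics/'+pic,[("scene",(x0,y0,x0+150,y0+150))],f=4)
E
python3 m.py s1.png small_lid small_jar
```

```text
tcp [ 0.5572 -0.3418  0.1495] [-1.800e+02  1.000e-01 -1.799e+02] 0.026453403550445117 [ 1.  -0.5 -0.6]
lid [ 0.5578 -0.3419  0.1297  0.    ] 0.479 vs tcp [  0.6  -0.1 -19.9]
jar scene [ 0.5523 -0.3449  0.      0.    ] 0.033 known [ 0.557  -0.3421  0.      0.    ]
```

View pics/s1.png

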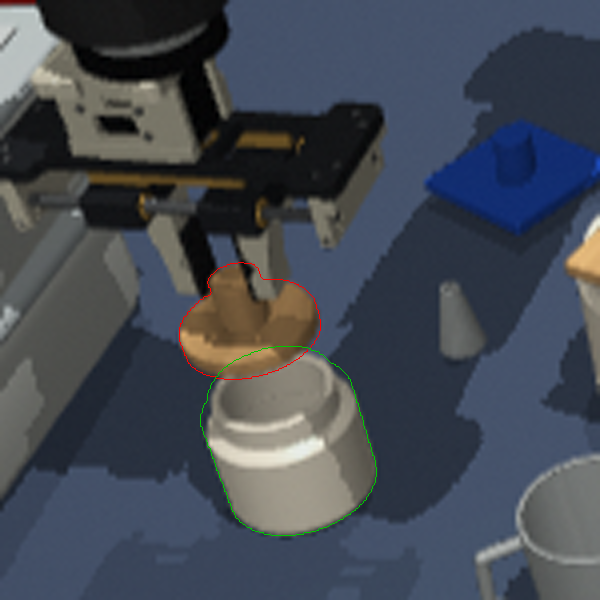

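The small lid is held level and its outline fits, about 45 mm above the rim. The two cameras disagree on the jar by about 4 mm, so I'm splitting the difference (x -2, y -1.5) and lowering.

apply_moves:
  targets:
    - {"travel": [2, -1.5, 10], "roll": 0, "jaw": 20}
    - {"travel": [0, 0, 14], "roll": 0, "jaw": 20}
    - {"travel": [0, 0, 8], "roll": 0, "jaw": 20}
    - {"travel": [0, 0, 3], "roll": 0, "jaw": 20}
    - {"travel": [0, 0, 3], "roll": 0, "jaw": 20}
    - {"travel": [0, 0, 2], "roll": 0, "jaw": 20}
    - {"travel": [0, 0, 0], "roll": 0, "jaw": 20}

```text
clock: 9.8
tool_pos: [0.5545, -0.3432, 0.108]
orientation: [180.0, -0.0, -180.0]
force: [-0.3, 0.1, -0.1]
opening: 0.027
gripper_force: 30.0
```

apply_moves:
  targets:
    - {"travel": [0, 0, 1], "roll": 0, "jaw": 20}
    - {"travel": [0, 0, 1], "roll": 0, "jaw": 20}
    - {"travel": [0, 0, 1], "roll": 0, "jaw": 20}
    - {"travel": [0, 0, 0], "roll": 0, "jaw": 20}

```text
clock: 10.2
tool_pos: [0.5546, -0.3433, 0.1053]
orientation: [-180.0, 0.0, -180.0]
force: [-0.3, -0.7, -0.5]
opening: 0.0267
gripper_force: 30.0
```

apply_moves:
  targets:
    - {"travel": [0, 0, 1], "roll": 0, "jaw": 20}
    - {"travel": [0, 0, 0], "roll": 0, "jaw": 50}
    - {"travel": [0, 0, 0], "roll": 0, "jaw": 50}
    - {"travel": [0, 0, 0], "roll": 0, "jaw": 50}
    - {"travel": [0, 0, 0], "roll": 0, "jaw": 50}
    - {"travel": [0, 0, -10], "roll": 0, "jaw": 50}
    - {"travel": [0, 0, -40], "roll": 0, "jaw": 50}
    - {"travel": [0, 0, -45], "roll": 0, "jaw": 50}
    - {"travel": [0, 0, -45], "roll": 0, "jaw": 50}
    - {"travel": [10, 45, 0], "roll": 0, "jaw": 50}

```text
clock: 11.2
tool_pos: [0.5482, -0.3025, 0.2518]
orientation: [-179.7, 0.6, 179.9]
force: [1.1, 0.8, -0.3]
opening: 0.0501
gripper_force: 0.0
```

apply_moves:
  targets:
    - {"travel": [10, 45, 0], "roll": 0, "jaw": 50}
    - {"travel": [10, 45, 0], "roll": 0, "jaw": 50}
    - {"travel": [10, 45, 0], "roll": 0, "jaw": 50}
    - {"travel": [10, 45, 0], "roll": 0, "jaw": 50}
    - {"travel": [10, 45, 0], "roll": 0, "jaw": 50}
    - {"travel": [10, 45, 0], "roll": 0, "jaw": 50}
    - {"travel": [10, 45, 0], "roll": 0, "jaw": 50}
    - {"travel": [10, 45, 0], "roll": 0, "jaw": 50}
    - {"travel": [10, 45, 0], "roll": 0, "jaw": 50}
    - {"travel": [0, 0, 0], "roll": 0, "jaw": 50}

```text
clock: 12.2
tool_pos: [0.4536, 0.1109, 0.2453]
orientation: [179.9, 0.1, -179.7]
force: [-0.3, -0.6, 0.4]
opening: 0.0501
gripper_force: 0.0
```

Run:
```python
from h import *
import pickle
res=pickle.load(open('res.pkl','rb'))
ims={n:ctrl.snapshot(n) for n in("scene","top")}
print(ctrl.get_obs()['tool_pos'])
p0=[.555,-.3433,.085,0]
for n in('scene','top'):
    i={n:ims[n]}
    p,f=fit(i,'small_lid',p0,[0,1]); j,g=fit(i,'small_jar',res['small_jar'],[0,1],ignore=[('small_lid',p)],which=0)
    print(n,p.round(4),f,j.round(4),g)
p,f=fit({'scene':ims['scene']},'square_lid',res['square_lid'][:4],[0,1,3]);print('sq',p.round(4),f)
p,f=fit(ims,'oblong_lid',res['oblong_lid'][:4],[0,1,3]);print('ob',p.round(4),f)
draw(ims,[('square_lid',p)],'pics/s2.png',[("scene",(90,190,440,345))],f=2.2)
```

```text
[0.45411337 0.10786056 0.24492441]
scene [ 0.5544 -0.3446  0.085   0.    ] 0.14137720901889092 [ 0.5518 -0.3453  0.      0.    ] 0.0181994325652204
top [ 0.5549 -0.3433  0.085   0.    ] 0.04665959703075292 [ 0.558  -0.3422  0.      0.    ] 0.04002954209748892
sq [0.4407 0.1512 0.1052 0.1748] 0.23187434153816686
ob [ 0.4275 -0.1158  0.1304 -0.3293] 0.12424401035707264
```

View pics/s2.png

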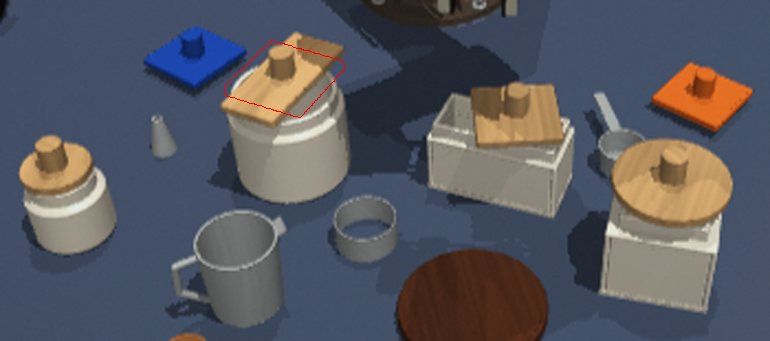

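The small lid sits flat and centred on its jar (both views average within 1 mm). The beech square lid is at (.4405,.1517), so I'm grasping it now.

apply_moves:
  targets:
    - {"travel": [14.5, 45, 0], "roll": 0, "jaw": 50}
    - {"travel": [0, 0, 30], "roll": 0, "jaw": 50}
    - {"travel": [0, 0, 30], "roll": 0, "jaw": 50}
    - {"travel": [0, 0, 25], "roll": 0, "jaw": 50}
    - {"travel": [0, 0, 15], "roll": 0, "jaw": 50}
    - {"travel": [0, 0, 10], "roll": 0, "jaw": 50}
    - {"travel": [0, 0, 5], "roll": 0, "jaw": 50}
    - {"travel": [0, 0, 5], "roll": 0, "jaw": 50}
    - {"travel": [0, 0, 3], "roll": 0, "jaw": 50}
    - {"travel": [0, 0, 0], "roll": 0, "jaw": 50}

```text
clock: 13.3
tool_pos: [0.4399, 0.1517, 0.1213]
orientation: [180.0, 0.0, -180.0]
force: [0.1, 0.4, 0.2]
opening: 0.0498
gripper_force: 0.0
```

apply_moves:
  targets:
    - {"travel": [0, 0, 0], "roll": 0, "jaw": 20}
    - {"travel": [0, 0, 0], "roll": 0, "jaw": 20}
    - {"travel": [0, 0, 0], "roll": 0, "jaw": 20}
    - {"travel": [0, 0, 0], "roll": 0, "jaw": 20}
    - {"travel": [0, 0, 0], "roll": 0, "jaw": 20}
    - {"travel": [0, 0, 0], "roll": 0, "jaw": 20}
    - {"travel": [0, 0, 0], "roll": 0, "jaw": 20}

```text
clock: 14.0
tool_pos: [0.44, 0.1519, 0.1214]
orientation: [180.0, 0.0, -180.0]
force: [-0.5, 1.4, 2.0]
opening: 0.0268
gripper_force: 30.0
```

apply_moves:
  targets:
    - {"travel": [0, 0, -15], "roll": 0, "jaw": 20}
    - {"travel": [0, 0, -40], "roll": 0, "jaw": 20}
    - {"travel": [0, 0, -45], "roll": 0, "jaw": 20}
    - {"travel": [-29, -4, 0], "roll": 0, "jaw": 20}
    - {"travel": [-29, -4, 0], "roll": 0, "jaw": 20}
    - {"travel": [-29, -4, 0], "roll": 0, "jaw": 20}
    - {"travel": [-29, -4, 0], "roll": 0, "jaw": 20}
    - {"travel": [-29, -4, 0], "roll": 0, "jaw": 20}
    - {"travel": [-29, -4, 0], "roll": 0, "jaw": 20}
    - {"travel": [-30, -3, 0], "roll": 0, "jaw": 20}

```text
clock: 15.0
tool_pos: [0.6446, 0.1242, 0.2203]
orientation: [-180.0, -0.1, -180.0]
force: [-1.1, 0.7, -0.8]
opening: 0.0269
gripper_force: 30.0
```

apply_moves:
  targets:
    - {"travel": [0, 0, 35], "roll": 0, "jaw": 20}
    - {"travel": [0, 0, 40], "roll": 0, "jaw": 20}
    - {"travel": [0, 0, 35], "roll": 0, "jaw": 20}
    - {"travel": [0, 0, 30], "roll": 0, "jaw": 20}
    - {"travel": [0, 0, 18], "roll": 0, "jaw": 20}
    - {"travel": [0, 0, 10], "roll": 0, "jaw": 20}
    - {"travel": [0, 0, 5], "roll": 0, "jaw": 20}
    - {"travel": [0, 0, 2], "roll": 0, "jaw": 20}
    - {"travel": [0, 0, 0], "roll": 0, "jaw": 20}

```text
clock: 15.9
tool_pos: [0.6443, 0.125, 0.0469]
orientation: [180.0, 0.1, -180.0]
force: [0.4, -0.4, -1.1]
opening: 0.0269
gripper_force: 30.0
```

apply_moves:
  targets:
    - {"travel": [0, 0, 1], "roll": 0, "jaw": 20}
    - {"travel": [0, 0, 0.5], "roll": 0, "jaw": 20}
    - {"travel": [0, 0, 0], "roll": 0, "jaw": 50}
    - {"travel": [0, 0, 0], "roll": 0, "jaw": 50}
    - {"travel": [0, 0, 0], "roll": 0, "jaw": 50}
    - {"travel": [0, 0, 0], "roll": 0, "jaw": 50}
    - {"travel": [0, 0, -15], "roll": 0, "jaw": 50}
    - {"travel": [0, 0, -45], "roll": 0, "jaw": 50}
    - {"travel": [0, 0, -48], "roll": 0, "jaw": 50}
    - {"travel": [0, 0, -48], "roll": 0, "jaw": 50}

```text
clock: 16.9
tool_pos: [0.6436, 0.1245, 0.2036]
orientation: [-180.0, 0.0, -180.0]
force: [1.0, 0.1, 0.5]
opening: 0.0502
gripper_force: 0.0
```

apply_moves:
  targets:
    - {"travel": [0, 0, -30], "roll": 0, "jaw": 50}
    - {"travel": [30, -33, 0], "roll": 0, "jaw": 50}
    - {"travel": [30, -33, 0], "roll": 0, "jaw": 50}
    - {"travel": [30, -33, 0], "roll": 0, "jaw": 50}
    - {"travel": [30, -33, 0], "roll": 0, "jaw": 50}
    - {"travel": [30, -33, 0], "roll": 0, "jaw": 50}
    - {"travel": [30, -33, 0], "roll": 0, "jaw": 50}
    - {"travel": [30, -33, 0], "roll": 0, "jaw": 50}
    - {"travel": [7, -9, 0], "roll": 0, "jaw": 50}
    - {"travel": [0, 0, 0], "roll": 0, "jaw": 50}

```text
clock: 17.9
tool_pos: [0.4261, -0.1164, 0.2322]
orientation: [180.0, 0.1, 179.9]
force: [0.1, 0.8, -0.2]
opening: 0.0498
gripper_force: 0.0
```

Run:
```python
from h import *
import pickle
res=pickle.load(open('res.pkl','rb'))
ims={n:ctrl.snapshot(n) for n in("scene","top")}
print(ctrl.get_obs()['tool_pos'])
for n in ims:
    i={n:ims[n]}
    p,f=fit(i,'square_lid',[.6445,.1245,.028,.172],[0,1,3]);print(n,'sq',p.round(4),f)
    p,f=fit(i,'oblong_jar',res['oblong_jar'],[0,1,3],which=0);print('jar',p.round(4),f)
p,f=fit({'scene':ims['scene']},'oblong_lid',res['oblong_lid'][:4],[0,1,3]);print('ob',p.round(4),f)
```

```text
[ 0.42750553 -0.11521996  0.23163973]
scene sq [0.6413 0.1238 0.028  0.1713] 0.09730189080093478
jar [0.4337 0.134  0.     1.314 ] 0.017195817854544063
top sq [0.6462 0.1265 0.028  0.1697] 0.0324946263750158
jar [0.4357 0.135  0.     1.3424] 0.3353664171518344
ob [ 0.4265 -0.1167  0.1304 -0.3015] 0.10285070617797418
```

The square lid is on the board. The oblong jar's yaw refines to about 1.32 rad. Now grasping the oblong lid.

apply_moves:
  targets:
    - {"travel": [0, 0, 30], "roll": 0, "jaw": 50}
    - {"travel": [0, 0, 25], "roll": 0, "jaw": 50}
    - {"travel": [0, 0, 15], "roll": 0, "jaw": 50}
    - {"travel": [0, 0, 8], "roll": 0, "jaw": 50}
    - {"travel": [0, 0, 4], "roll": 0, "jaw": 50}
    - {"travel": [0, 0, 3], "roll": 0, "jaw": 50}
    - {"travel": [0, 0, 0], "roll": 0, "jaw": 50}

```text
clock: 18.7
tool_pos: [0.4273, -0.1151, 0.1459]
orientation: [-180.0, 0.0, -180.0]
force: [-0.7, 0.1, 0.6]
opening: 0.0498
gripper_force: 0.0
```

apply_moves:
  targets:
    - {"travel": [0, 0, 0], "roll": 0, "jaw": 20}
    - {"travel": [0, 0, 0], "roll": 0, "jaw": 20}
    - {"travel": [0, 0, 0], "roll": 0, "jaw": 20}
    - {"travel": [0, 0, 0], "roll": 0, "jaw": 20}
    - {"travel": [0, 0, 0], "roll": 0, "jaw": 20}
    - {"travel": [0, 0, 0], "roll": 0, "jaw": 20}
    - {"travel": [0, 0, 0], "roll": 0, "jaw": 20}

```text
clock: 19.4
tool_pos: [0.4271, -0.1153, 0.1459]
orientation: [-180.0, 0.0, -180.0]
force: [-0.4, -0.9, 3.5]
opening: 0.0271
gripper_force: 30.0
```

Gripped. Lifting, carrying it to the oblong jar, then turning by about -94 (the positive turn would exceed the j6 range).

apply_moves:
  targets:
    - {"travel": [0, 0, -10], "roll": 0, "jaw": 20}
    - {"travel": [0, 0, -35], "roll": 0, "jaw": 20}
    - {"travel": [0, 0, -45], "roll": 0, "jaw": 20}
    - {"travel": [-1, 40, 0], "roll": 0, "jaw": 20}
    - {"travel": [-1, 40, 0], "roll": 0, "jaw": 20}
    - {"travel": [-1, 40, 0], "roll": 0, "jaw": 20}
    - {"travel": [-1, 40, 0], "roll": 0, "jaw": 20}
    - {"travel": [-1, 40, 0], "roll": 0, "jaw": 20}
    - {"travel": [-1, 40, 0], "roll": 0, "jaw": 20}
    - {"travel": [0, 10, 0], "roll": 0, "jaw": 20}

```text
clock: 20.4
tool_pos: [0.4327, 0.1377, 0.236]
orientation: [180.0, 0.0, -179.8]
force: [-0.4, -0.4, -1.0]
opening: 0.027
gripper_force: 30.0
```

apply_moves:
  targets:
    - {"travel": [0, 0, 0], "roll": -8, "jaw": 20}
    - {"travel": [0, 0, 0], "roll": -8, "jaw": 20}
    - {"travel": [0, 0, 0], "roll": -8, "jaw": 20}
    - {"travel": [0, 0, 0], "roll": -8, "jaw": 20}
    - {"travel": [0, 0, 0], "roll": -8, "jaw": 20}
    - {"travel": [0, 0, 0], "roll": -8, "jaw": 20}
    - {"travel": [0, 0, 0], "roll": -8, "jaw": 20}
    - {"travel": [0, 0, 0], "roll": -8, "jaw": 20}
    - {"travel": [0, 0, 0], "roll": -8, "jaw": 20}
    - {"travel": [0, 0, 0], "roll": -8, "jaw": 20}

```text
clock: 21.4
tool_pos: [0.4325, 0.1343, 0.2359]
orientation: [180.0, -0.0, -99.7]
force: [-0.2, -0.3, -1.0]
opening: 0.0271
gripper_force: 30.0
```

apply_moves:
  targets:
    - {"travel": [0, 0, 0], "roll": -8, "jaw": 20}
    - {"travel": [0, 0, 0], "roll": -6.5, "jaw": 20}
    - {"travel": [0, 0, 30], "roll": 0, "jaw": 20}
    - {"travel": [0, 0, 30], "roll": 0, "jaw": 20}
    - {"travel": [0, 0, 0], "roll": 0, "jaw": 20}
    - {"travel": [0, 0, 0], "roll": 0, "jaw": 20}

```text
clock: 22.0
tool_pos: [0.433, 0.1344, 0.1764]
orientation: [180.0, -0.1, -85.5]
force: [0.9, -0.5, -0.3]
opening: 0.0267
gripper_force: 30.0
```

```bash
python3 - <<'E'
import pickle,numpy as np
r=pickle.load(open('res.pkl','rb')); r['oblong_jar']=np.array([.4335,.1345,0,1.32]); pickle.dump(r,open('res.pkl','wb'))
E
python3 m.py s3.png oblong_lid oblong_jar 1.32 0.016
```

```text
tcp [0.4337 0.1352 0.1774] [-179.9    0.   -85.5] 0.02709832261403354 [ 0.5 -0.2 -1.2]
lid [0.3907 0.1314 0.1306 1.2853] 0.319 vs tcp [-43.   -3.8 -46.8]
jar scene [0.4342 0.134  0.     1.3216] 0.019 known [0.4335 0.1345 0.     1.32  ]
```

View pics/s3.png

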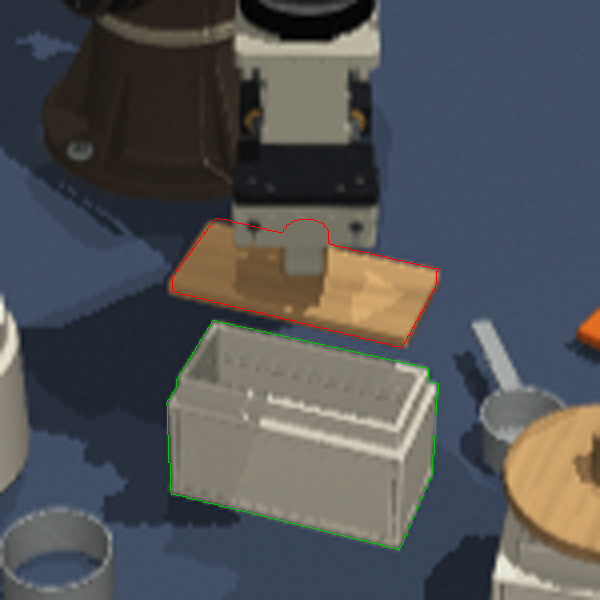

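The lid hangs level above the oblong jar with its edges parallel to the rim. The fit's depth drifted along the view ray, so I'm refitting with z fixed.

Run:
```python
from h import *
ims={n:ctrl.snapshot(n) for n in("scene","top")}
t=ctrl.get_obs()['tool_pos'];print(t)
for z in(.156,.160,.164):
  for y in(1.28,1.33):
    p,f=fit({'scene':ims['scene']},'oblong_lid',[.433,.1345,z,y],[0,1,3]);print(p.round(4),round(f,4))
p,f=fit({'top':ims['top']},'oblong_lid',[.433,.1345,.16,1.3],[0,1,3]);print(p.round(4),round(f,4))
```

```text
[0.4336021  0.13522095 0.17715751]
[0.4244 0.1347 0.156  1.3235] 0.3484
[0.4232 0.1351 0.156  1.2885] 0.3468
[0.4282 0.1364 0.16   1.2997] 0.3547
[0.4279 0.1348 0.16   1.3029] 0.3536
[0.4331 0.1352 0.164  1.2859] 0.3596
[0.4335 0.1341 0.164  1.3093] 0.3605
[0.0508 0.2475 0.16   2.3792] 0.2064
```

apply_moves:
  targets:
    - {"travel": [0, 0, 20], "roll": -0.7, "jaw": 20}
    - {"travel": [0, 0, 18], "roll": 0, "jaw": 20}
    - {"travel": [0, 0, 10], "roll": 0, "jaw": 20}
    - {"travel": [0, 0, 4], "roll": 0, "jaw": 20}
    - {"travel": [0, 0, 2], "roll": 0, "jaw": 20}
    - {"travel": [0, 0, 2], "roll": 0, "jaw": 20}
    - {"travel": [0, 0, 2], "roll": 0, "jaw": 20}
    - {"travel": [0, 0, 2], "roll": 0, "jaw": 20}
    - {"travel": [0, 0, 0], "roll": 0, "jaw": 20}

```text
clock: 23.1
tool_pos: [0.4328, 0.1347, 0.1156]
orientation: [180.0, 0.0, -84.8]
force: [-0.2, 0.4, -2.1]
opening: 0.0271
gripper_force: 30.0
```

apply_moves:
  targets:
    - {"travel": [0, 0, 1.5], "roll": 0, "jaw": 20}
    - {"travel": [0, 0, 1.5], "roll": 0, "jaw": 20}
    - {"travel": [0, 0, 1], "roll": 0, "jaw": 20}
    - {"travel": [0, 0, 0], "roll": 0, "jaw": 20}

```text
clock: 23.5
tool_pos: [0.4327, 0.1347, 0.1115]
orientation: [180.0, -0.0, -84.8]
force: [-0.2, 0.3, -1.6]
opening: 0.027
gripper_force: 30.0
```

apply_moves:
  targets:
    - {"travel": [0, 0, 1], "roll": 0, "jaw": 20}
    - {"travel": [0, 0, 0], "roll": 0, "jaw": 50}
    - {"travel": [0, 0, 0], "roll": 0, "jaw": 50}
    - {"travel": [0, 0, 0], "roll": 0, "jaw": 50}
    - {"travel": [0, 0, 0], "roll": 0, "jaw": 50}
    - {"travel": [0, 0, -15], "roll": 0, "jaw": 50}
    - {"travel": [0, 0, -40], "roll": 0, "jaw": 50}
    - {"travel": [0, 0, -45], "roll": 0, "jaw": 50}
    - {"travel": [0, 0, -40], "roll": 5.2, "jaw": 50}
    - {"travel": [0, 0, 0], "roll": 0, "jaw": 50}

```text
clock: 24.5
tool_pos: [0.4355, 0.1361, 0.2564]
orientation: [-179.5, 0.3, -90.1]
force: [-0.4, 0.6, -1.0]
opening: 0.0499
gripper_force: 0.0
```

apply_moves:
  targets:
    - {"travel": [-31, -20, 0], "roll": 0, "jaw": 50}
    - {"travel": [-31, -20, 0], "roll": 0, "jaw": 50}
    - {"travel": [-31, -20, 0], "roll": 0, "jaw": 50}
    - {"travel": [-31, -20, 0], "roll": 0, "jaw": 50}
    - {"travel": [-31, -20, 0], "roll": 0, "jaw": 50}
    - {"travel": [-32, -20, 0], "roll": 0, "jaw": 50}
    - {"travel": [0, 0, 0], "roll": 0, "jaw": 50}
    - {"travel": [0, 0, 0], "roll": 0, "jaw": 50}

```text
clock: 25.3
tool_pos: [0.5526, 0.3221, 0.249]
orientation: [179.9, -0.1, -90.0]
force: [-0.0, 0.2, 0.2]
opening: 0.0498
gripper_force: 0.0
```

Run:
```python
from h import *
import pickle
res=pickle.load(open('res.pkl','rb'))
ims={n:ctrl.snapshot(n) for n in("scene","top")}
o=ctrl.get_obs();print(o['tool_pos'],o['orientation'])
for n in ims:
    i={n:ims[n]}
    p,f=fit(i,'oblong_lid',[.433,.1345,.095,1.32],[0,1,3]);print(n,'oblid',p.round(4),round(f,3), fit(i,'oblong_lid',[.433,.1345,.100,1.32],[0,1,3])[1],fit(i,'oblong_lid',[.433,.1345,.105,1.32],[0,1,3])[1])
    q,f=fit(i,'oblong_jar',res['oblong_jar'],[0,1,3],ignore=[('oblong_lid',p)],which=0);print('jar',q.round(4),f)
    p,f=fit(i,'big_jar',res['big_jar'],[0,1],which=0);print('bigjar',p.round(4),f)
    p,f=fit(i,'big_lid',res['big_lid'][:4],[0,1]);print('biglid',p.round(4),f)
```

```text
[0.55235851 0.32122826 0.25032021] [ 1.79966470e+02 -3.10405824e-02 -8.99840056e+01]
scene oblid [0.4323 0.1339 0.095  1.3208] 0.26 0.268318101651435 0.2781865653928317
jar [0.4343 0.1341 0.     1.3194] 0.01035752646923431
bigjar [ 0.4273 -0.1196  0.      0.    ] 0.0480731733257702
biglid [0.5526 0.3218 0.12   0.    ] 0.14497916792464224
top oblid [0.4329 0.135  0.095  1.3233] 0.042 0.03550731755230331 0.03106890674458242
jar [0.4376 0.1367 0.     1.3173] 0.04675625579240037
bigjar [ 0.4316 -0.1177  0.      0.    ] 0.026819793953724032
biglid [0.5526 0.3201 0.12   0.    ] 0.4734498680738786
```

The oblong lid is seated on its jar. Now grasping the big lid.

apply_moves:
  targets:
    - {"travel": [0, 0, 40], "roll": 0, "jaw": 50}
    - {"travel": [0, 0, 30], "roll": 0, "jaw": 50}
    - {"travel": [0, 0, 20], "roll": 0, "jaw": 50}
    - {"travel": [0, 0, 12], "roll": 0, "jaw": 50}
    - {"travel": [0, 0, 8], "roll": 0, "jaw": 50}
    - {"travel": [0, 0, 4], "roll": 0, "jaw": 50}
    - {"travel": [0, 0, 0], "roll": 0, "jaw": 50}

```text
clock: 26.1
tool_pos: [0.5529, 0.3218, 0.1371]
orientation: [-180.0, 0.0, -90.0]
force: [-0.5, -0.5, -0.8]
opening: 0.0502
gripper_force: 0.0
```

apply_moves:
  targets:
    - {"travel": [0, 0, 0], "roll": 0, "jaw": 20}
    - {"travel": [0, 0, 0], "roll": 0, "jaw": 20}
    - {"travel": [0, 0, 0], "roll": 0, "jaw": 20}
    - {"travel": [0, 0, 0], "roll": 0, "jaw": 20}
    - {"travel": [0, 0, 0], "roll": 0, "jaw": 20}
    - {"travel": [0, 0, 0], "roll": 0, "jaw": 20}
    - {"travel": [0, 0, 0], "roll": 0, "jaw": 20}

```text
clock: 26.8
tool_pos: [0.5529, 0.3219, 0.1371]
orientation: [-180.0, 0.0, -90.0]
force: [-1.2, 0.2, 4.1]
opening: 0.0269
gripper_force: 30.0
```

apply_moves:
  targets:
    - {"travel": [0, 0, -10], "roll": 0, "jaw": 20}
    - {"travel": [0, 0, -30], "roll": 0, "jaw": 20}
    - {"travel": [0, 0, -40], "roll": 0, "jaw": 20}
    - {"travel": [0, 0, -30], "roll": 0, "jaw": 20}
    - {"travel": [32, 9, 0], "roll": 0, "jaw": 20}
    - {"travel": [32, 9, 0], "roll": 0, "jaw": 20}
    - {"travel": [32, 9, 0], "roll": 0, "jaw": 20}
    - {"travel": [32, 9, 0], "roll": 0, "jaw": 20}
    - {"travel": [32, 9, 0], "roll": 0, "jaw": 20}
    - {"travel": [32, 9, 0], "roll": 0, "jaw": 20}

```text
clock: 27.8
tool_pos: [0.4979, 0.1283, 0.2467]
orientation: [180.0, -0.0, -90.0]
force: [1.2, 1.0, -1.1]
opening: 0.0267
gripper_force: 30.0
```

apply_moves:
  targets:
    - {"travel": [32, 9, 0], "roll": 0, "jaw": 20}
    - {"travel": [32, 9, 0], "roll": 0, "jaw": 20}
    - {"travel": [32, 9, 0], "roll": 0, "jaw": 20}
    - {"travel": [32, 9, 0], "roll": 0, "jaw": 20}
    - {"travel": [32, 9, 0], "roll": 0, "jaw": 20}
    - {"travel": [32, 9, 0], "roll": 0, "jaw": 20}
    - {"travel": [32, 9, 0], "roll": 0, "jaw": 20}
    - {"travel": [24.5, 6.5, 20], "roll": 0, "jaw": 20}
    - {"travel": [0, 0, 20], "roll": 0, "jaw": 20}
    - {"travel": [0, 0, 0], "roll": 0, "jaw": 20}

```text
clock: 28.8
tool_pos: [0.427, -0.1194, 0.2046]
orientation: [179.7, 0.0, -90.1]
force: [-0.8, 0.1, -2.4]
opening: 0.0271
gripper_force: 30.0
```

apply_moves:
  targets:
    - {"travel": [0, 0, 0], "roll": 0, "jaw": 20}

```text
clock: 28.9
tool_pos: [0.4294, -0.1189, 0.2072]
orientation: [180.0, -0.0, -90.0]
force: [-0.3, 0.2, -0.7]
opening: 0.0268
gripper_force: 30.0
```

Run:
```python
from h import *
import pickle
res=pickle.load(open('res.pkl','rb'))
ims={n:ctrl.snapshot(n) for n in("scene","top")}
o=ctrl.get_obs();t=o['tool_pos'];print(t,o['orientation'],o['opening'])
p,f=fit({'scene':ims['scene']},'big_lid',[t[0],t[1],t[2]-.0165,0],[0,1]);print('lid scene',p.round(4),f)
q,f=fit({'scene':ims['scene']},'big_jar',res['big_jar'],[0,1],ignore=[('big_lid',p)],which=0);print('jar',q.round(4),f)
p,f=fit({'top':ims['top']},'square_lid',[.6462,.1265,.028,.17],[0,1,3]);print('sq',p.round(4),f)
for n in ims:
    p,f=fit({n:ims[n]},'square_jar',res['square_jar'],[0,1,3],which=0);print(n,'sqjar',p.round(4),f)
```

```text
[ 0.43014725 -0.11844409  0.20777834] [-1.79924698e+02 -6.43077819e-03 -8.99343998e+01] 0.026597653540674292
lid scene [ 0.4309 -0.1186  0.1913  0.    ] 0.43142660234321156
jar [ 0.4259 -0.1204  0.      0.    ] 0.03690285917243829
sq [0.6464 0.1265 0.028  0.1844] 0.03494029190623618
scene sqjar [ 0.5531  0.3205  0.     -0.1391] 0.06770529494526611
top sqjar [ 0.5549  0.3227  0.     -0.1459] 0.04897280092592592
```

apply_moves:
  targets:
    - {"travel": [0, 0, 20], "roll": 0, "jaw": 20}
    - {"travel": [0, 0, 20], "roll": 0, "jaw": 20}
    - {"travel": [0, 0, 12], "roll": 0, "jaw": 20}
    - {"travel": [0, 0, 4], "roll": 0, "jaw": 20}
    - {"travel": [0, 0, 2], "roll": 0, "jaw": 20}
    - {"travel": [0, 0, 2], "roll": 0, "jaw": 20}
    - {"travel": [0, 0, 2], "roll": 0, "jaw": 20}
    - {"travel": [0, 0, 2], "roll": 0, "jaw": 20}
    - {"travel": [0, 0, 0], "roll": 0, "jaw": 20}

```text
clock: 29.9
tool_pos: [0.4294, -0.1188, 0.1427]
orientation: [-180.0, 0.0, -90.0]
force: [0.5, -0.3, -2.4]
opening: 0.0268
gripper_force: 30.0
```

apply_moves:
  targets:
    - {"travel": [0, 0, 2], "roll": 0, "jaw": 20}
    - {"travel": [0, 0, 1.5], "roll": 0, "jaw": 20}
    - {"travel": [0, 0, 1.5], "roll": 0, "jaw": 20}
    - {"travel": [0, 0, 0], "roll": 0, "jaw": 20}

```text
clock: 30.3
tool_pos: [0.4292, -0.1188, 0.1374]
orientation: [180.0, -0.0, -90.0]
force: [0.2, -0.9, -2.3]
opening: 0.0269
gripper_force: 30.0
```

apply_moves:
  targets:
    - {"travel": [0, 0, 1], "roll": 0, "jaw": 20}
    - {"travel": [0, 0, 0], "roll": 0, "jaw": 50}
    - {"travel": [0, 0, 0], "roll": 0, "jaw": 50}
    - {"travel": [0, 0, 0], "roll": 0, "jaw": 50}
    - {"travel": [0, 0, 0], "roll": 0, "jaw": 50}
    - {"travel": [0, 0, -15], "roll": 0, "jaw": 50}
    - {"travel": [0, 0, -40], "roll": 0, "jaw": 50}
    - {"travel": [0, 0, -45], "roll": 0, "jaw": 50}
    - {"travel": [-30, -27, 0], "roll": 0, "jaw": 50}
    - {"travel": [-30, -27, 0], "roll": 0, "jaw": 50}

```text
clock: 31.3
tool_pos: [0.4847, -0.0583, 0.2389]
orientation: [-179.7, 0.1, -90.1]
force: [-0.2, -0.4, -0.9]
opening: 0.0501
gripper_force: 0.0
```

apply_moves:
  targets:
    - {"travel": [-30, -27, 0], "roll": 0, "jaw": 50}
    - {"travel": [-30, -27, 0], "roll": 0, "jaw": 50}
    - {"travel": [-30, -27, 0], "roll": 0, "jaw": 50}
    - {"travel": [-30, -27, 0], "roll": 0, "jaw": 50}
    - {"travel": [-30, -27, 0], "roll": 0, "jaw": 50}
    - {"travel": [-34, -26, 0], "roll": 0, "jaw": 50}
    - {"travel": [0, 0, 40], "roll": 0, "jaw": 50}
    - {"travel": [0, 0, 40], "roll": 0, "jaw": 50}
    - {"travel": [0, 0, 40], "roll": 0, "jaw": 50}
    - {"travel": [0, 0, 0], "roll": 0, "jaw": 50}

```text
clock: 32.3
tool_pos: [0.6405, 0.124, 0.1104]
orientation: [179.4, -0.2, -90.0]
force: [-0.9, -0.8, -0.5]
opening: 0.05
gripper_force: 0.0
```

Run:
```python
from h import *
import pickle
res=pickle.load(open('res.pkl','rb'))
ims={n:ctrl.snapshot(n) for n in("scene","top")}
o=ctrl.get_obs();print(o['tool_pos'],o['orientation'])
for n in ims:
    i={n:ims[n]}
    for z in(.12,.124,.13): 
        p,f=fit(i,'big_lid',[.429,-.1188,z,0],[0,1]);print(n,'biglid',p.round(4),f)
    q,f=fit(i,'big_jar',res['big_jar'],[0,1],ignore=[('big_lid',p)],which=0);print('jar',q.round(4),f)
```

```text
[0.64458006 0.12507603 0.11701922] [ 1.79957623e+02 -7.25131795e-02 -8.99572210e+01]
scene biglid [ 0.4293 -0.1193  0.12    0.    ] 0.050990606993448574
scene biglid [ 0.4342 -0.118   0.124   0.    ] 0.058331378528422864
scene biglid [ 0.4411 -0.1149  0.13    0.    ] 0.0718083057246321
jar [ 0.4254 -0.1205  0.      0.    ] 0.027898062043018385
top biglid [ 0.4299 -0.1185  0.12    0.    ] 0.01806654788049559
top biglid [ 0.4295 -0.1174  0.124   0.    ] 0.017086627140974968
top biglid [ 0.4293 -0.116   0.13    0.    ] 0.01797945205479452
jar [ 0.4325 -0.1172  0.      0.    ] 0.020280547574784518
```

The big lid is home. Now re-grasping the square lid on the board.

apply_moves:
  targets:
    - {"travel": [0, 0, 25], "roll": 0, "jaw": 50}
    - {"travel": [0, 0, 22], "roll": 0, "jaw": 50}
    - {"travel": [0, 0, 14], "roll": 0, "jaw": 50}
    - {"travel": [0, 0, 8], "roll": 0, "jaw": 50}
    - {"travel": [0, 0, 3], "roll": 0, "jaw": 50}
    - {"travel": [0, 0, 0], "roll": 0, "jaw": 50}

```text
clock: 33.0
tool_pos: [0.6449, 0.1254, 0.0455]
orientation: [-179.9, 0.0, -90.0]
force: [0.2, 0.2, -0.5]
opening: 0.0501
gripper_force: 0.0
```

apply_moves:
  targets:
    - {"travel": [0, 0, 0], "roll": 0, "jaw": 20}
    - {"travel": [0, 0, 0], "roll": 0, "jaw": 20}
    - {"travel": [0, 0, 0], "roll": 0, "jaw": 20}
    - {"travel": [0, 0, 0], "roll": 0, "jaw": 20}
    - {"travel": [0, 0, 0], "roll": 0, "jaw": 20}
    - {"travel": [0, 0, 0], "roll": 0, "jaw": 20}
    - {"travel": [0, 0, 0], "roll": 0, "jaw": 20}

```text
clock: 33.7
tool_pos: [0.6445, 0.1254, 0.0451]
orientation: [-180.0, 0.0, -90.0]
force: [-0.7, 0.6, 4.4]
opening: 0.0268
gripper_force: 30.0
```

apply_moves:
  targets:
    - {"travel": [0, 0, -15], "roll": 0, "jaw": 20}
    - {"travel": [0, 0, -40], "roll": 0, "jaw": 20}
    - {"travel": [0, 0, -45], "roll": 0, "jaw": 20}
    - {"travel": [0, 0, -45], "roll": 0, "jaw": 20}
    - {"travel": [0, 0, -35], "roll": 0, "jaw": 20}
    - {"travel": [-28, 13, 0], "roll": 0, "jaw": 20}
    - {"travel": [-28, 13, 0], "roll": 0, "jaw": 20}
    - {"travel": [-28, 13, 0], "roll": 0, "jaw": 20}
    - {"travel": [-28, 13, 0], "roll": 0, "jaw": 20}
    - {"travel": [-28, 13, 0], "roll": 0, "jaw": 20}

```text
clock: 34.7
tool_pos: [0.5784, 0.2661, 0.2254]
orientation: [180.0, 0.0, -90.0]
force: [-0.2, 0.5, -2.1]
opening: 0.0266
gripper_force: 30.0
```

apply_moves:
  targets:
    - {"travel": [-28, 13, 0], "roll": 0, "jaw": 20}
    - {"travel": [-28, 12.5, 0], "roll": 0, "jaw": 20}
    - {"travel": [0, 0, 0], "roll": 6, "jaw": 20}
    - {"travel": [0, 0, 0], "roll": 6, "jaw": 20}
    - {"travel": [0, 0, 0], "roll": 6.2, "jaw": 20}
    - {"travel": [0, 0, 25], "roll": 0, "jaw": 20}
    - {"travel": [0, 0, 20], "roll": 0, "jaw": 20}
    - {"travel": [0, 0, 0], "roll": 0, "jaw": 20}
    - {"travel": [0, 0, 0], "roll": 0, "jaw": 20}

```text
clock: 35.6
tool_pos: [0.5538, 0.3211, 0.1803]
orientation: [-180.0, -0.0, -108.2]
force: [0.5, 0.4, -0.4]
opening: 0.027
gripper_force: 30.0
```

Run:
```python
from h import *
import pickle
res=pickle.load(open('res.pkl','rb'))
ims={n:ctrl.snapshot(n) for n in("scene","top")}
o=ctrl.get_obs();t=o['tool_pos'];print(t,o['orientation'],o['opening'])
s={'scene':ims['scene']}
p,f=fit(s,'square_lid',[t[0],t[1],t[2]-.0165,-.142],[0,1,3]);print('lid scene',p.round(4),f)
q,f=fit(s,'square_jar',[.554,.3215,0,-.142],[0,1,3],ignore=[('square_lid',p)],which=0);print('jar',q.round(4),f)
draw(ims,[('square_lid',p),('square_jar',q)],'pics/s4.png',[("scene",(320,190,470,340))],f=4)
```

```text
[0.55440791 0.32165168 0.18128755] [-1.79931540e+02  8.47413300e-02 -1.08171517e+02] 0.026982706272651973
lid scene [ 0.5543  0.3204  0.1648 -0.1256] 0.38105215894634437
jar [ 0.5538  0.3205  0.     -0.137 ] 0.04098220103570081
```

View pics/s4.png

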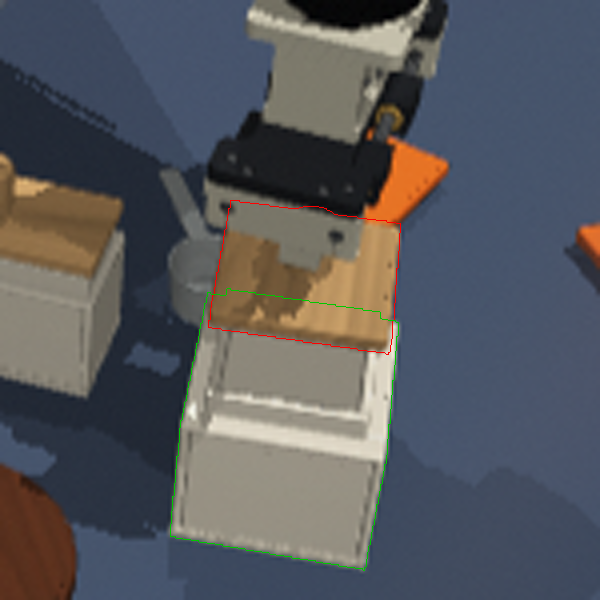

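The square lid is aligned over the square jar: centre within 1 mm, yaw within 0.01 rad. Lowering.

apply_moves:
  targets:
    - {"travel": [0, 0, 15], "roll": 0, "jaw": 20}
    - {"travel": [0, 0, 15], "roll": 0, "jaw": 20}
    - {"travel": [0, 0, 8], "roll": 0, "jaw": 20}
    - {"travel": [0, 0, 3], "roll": 0, "jaw": 20}
    - {"travel": [0, 0, 2], "roll": 0, "jaw": 20}
    - {"travel": [0, 0, 2], "roll": 0, "jaw": 20}
    - {"travel": [0, 0, 2], "roll": 0, "jaw": 20}
    - {"travel": [0, 0, 0], "roll": 0, "jaw": 20}

```text
clock: 36.5
tool_pos: [0.5537, 0.3213, 0.1327]
orientation: [180.0, 0.0, -108.2]
force: [-0.5, -0.7, -1.8]
opening: 0.0267
gripper_force: 30.0
```

apply_moves:
  targets:
    - {"travel": [0, 0, 2], "roll": 0, "jaw": 20}
    - {"travel": [0, 0, 1.5], "roll": 0, "jaw": 20}
    - {"travel": [0, 0, 1.5], "roll": 0, "jaw": 20}
    - {"travel": [0, 0, 0.5], "roll": 0, "jaw": 20}
    - {"travel": [0, 0, 0], "roll": 0, "jaw": 20}

```text
clock: 37.0
tool_pos: [0.5538, 0.3213, 0.1272]
orientation: [-180.0, -0.0, -108.2]
force: [-0.1, -0.3, 0.2]
opening: 0.0269
gripper_force: 30.0
```

apply_moves:
  targets:
    - {"travel": [0, 0, 0], "roll": 0, "jaw": 50}
    - {"travel": [0, 0, 0], "roll": 0, "jaw": 50}
    - {"travel": [0, 0, 0], "roll": 0, "jaw": 50}
    - {"travel": [0, 0, 0], "roll": 0, "jaw": 50}
    - {"travel": [0, 0, -15], "roll": 0, "jaw": 50}
    - {"travel": [0, 0, -40], "roll": 0, "jaw": 50}
    - {"travel": [0, 0, -45], "roll": 0, "jaw": 50}
    - {"travel": [0, 0, -45], "roll": 0, "jaw": 50}
    - {"travel": [0, 0, -40], "roll": 0, "jaw": 50}
    - {"travel": [0, 0, 0], "roll": 0, "jaw": 50}

```text
clock: 38.0
tool_pos: [0.556, 0.3223, 0.3195]
orientation: [-179.6, 0.5, -108.2]
force: [0.7, 0.4, 1.3]
opening: 0.0497
gripper_force: 0.0
```

Run:
```python
from h import *
ims={n:ctrl.snapshot(n) for n in("scene","top")}
print(ctrl.get_obs()['tool_pos'])
draw(ims,[('big_lid',[.4293,-.1193,.12,0]),('square_lid',[.5538,.3205,.11,-.137]),('oblong_lid',[.4325,.134,.095,1.32]),('small_lid',[.5544,-.3446,.085,0])],'pics/s5.png',[("scene",(90,190,440,360))],f=2.28)
s={'scene':ims['scene']}
for k,p0,fr in(('big_lid',[.4293,-.1193,.12,0],[0,1]),('square_lid',[.5538,.3205,.11,-.137],[0,1,3]),('oblong_lid',[.4325,.134,.095,1.32],[0,1,3]),('small_lid',[.5544,-.3446,.085,0],[0,1])):
    p,f=fit(s,k,p0,fr); print(k,p.round(4),round(f,3))
```

```text
[0.55393641 0.32157877 0.31334546]
big_lid [ 0.4299 -0.1193  0.12    0.    ] 0.052
square_lid [ 0.5528  0.3204  0.11   -0.1527] 0.089
oblong_lid [0.4326 0.1339 0.095  1.3282] 0.265
small_lid [ 0.5547 -0.3445  0.085   0.    ] 0.122
```

View pics/s5.png

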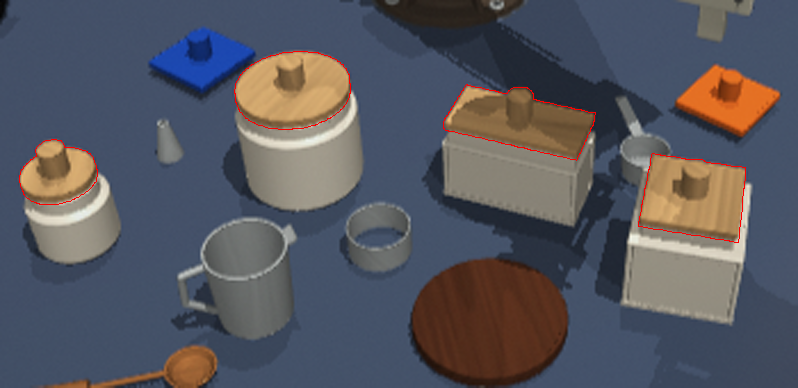

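All four lids sit flat on their own jars: small (58,175), big (292,90), oblong (520,122) and square (695,198). The outlines match the fully-home heights, the board is empty, the jug is in place and the gripper is clear. Handing in.

```bash
python3 -c "
from plant import ctrl
print(ctrl.close_job())"
```

```text
the job is handed in; nothing more can be done
None
```

All four lids are on their own jars, flat and released, going by the last camera check, and the job was handed in at about 38 s; it returned no verdict.

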